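Run the two seat slides and ring the one that binds

TASK

On the bench fixture are two car-seat slides. Push each carriage away from the robot's side along its rail as far as it will go and leave it there: one runs freely to the far end of its travel, the other binds about half way. Then put the loose steel ring over the stud beyond the far end of the rail that binds, flat on the fixture plate, to mark that slide as a reject, and let go.

Things in the scene. Friction and masses are not known exactly. Their poses are not given: they have to be found in the camera images.
- fixture: Fixed dark steel plate 300 x 220 x 12 mm; origin at its underside's centre, on the bench; x along the rails, away from the robot; y left; z up. Two aluminium rails along x at y = +55 mm (left) and -55 mm (right), 40 mm wide, tops 30 mm above the bench, x -140 to +40 mm. Behind each rail's far end a 12 mm steel stud stands on the plate at x = +95 mm, y = +55 or -55 mm, top 52 mm above the bench.
- slide_left (a joint): Travel of the left steel carriage (m): 0 near end, 0.100 at the far hard stop, growing along the fixture's +x. Carriage 50 x 46 mm, flat top 45 mm above the bench; in its middle an upright lug to push, 12 mm thick (x), 30 mm wide (y), top 95 mm above the bench, centred at fixture x = -100 mm + travel, y = +55 mm.
- slide_right (a joint): Travel of the right carriage (m): the same, at y = -55 mm. Both start 0 to 0.025, drag with about 2 N and stay where left. Exactly one of the two, either one, binds: it stops hard at about 0.052. The cause is inside the rail and cannot be seen. A push of 8 to 15 N is plenty.
- ring: Loose plain steel ring (short tube), 48 mm outside diameter, 32 mm hole, 30 mm high, about 0.22 kg, standing flat on the bench left or right of the fixture; origin at its underside's centre. A grey lidded tin of about its size stands on the other side and a wider, lower dark bearing ring (84 mm across, 18 mm high) lies farther off: neither is needed.
Mind the look-alikes: they are no part of the job. Leave any pink, red or yellow look-alike of the ring alone.

How it is judged:
By the outcome, as a careful person would: the job done as asked, in the order asked, and still so for the second after the job is handed in, with the robot touching nothing.
It also fails if it takes over 54 s, if anything falls off the work surface, if the arm or the gripper's body presses on something with over 40 N, if the wrist force passes 120 N, or if a joint passes its speed limit or range.

ROBOT

A 7-joint arm with a two-finger parallel gripper is mounted at the origin on the work surface. World frame = base frame: x ahead of the robot, y to its left, z up, the work surface at z = 0. Lengths are in m, angles in rad, forces in N, time in s.
With the tool pointing down it reaches from about 0.4 to 0.875 m from the base axis. Payload 19.3 kg.
Tool frame: the origin (TCP) lies at the very end of the fingers, on their centre line; the grasp point (between the pads) lies 19 mm behind it (bot.grasp_offset is the distance from the TCP to the grasp point, in m); z points along the fingers, x is the direction in which the jaws open and shut, and the axes are right-handed (so a half turn about z gives the same grasp; the last joint's range is limited). The gripper opens to 85 mm and grips with 20 to 120 N. Pads are 22 mm wide; open, the fingers measure 114 mm over their backs; the gripper's body (76 mm by 85 mm) begins 54 mm behind the grasp point. The pads swing forward as they close: fully open they stand 13 mm farther back than shut.
Start: joints at [-1.269, 0.521, -0.036, 1.599, 0.021, 1.021, -0.113], TCP at [0.227, 0.582, 0.231] pointing down, gripper open.
Joint ranges: [-2.91, 2.91], [-0.3, 2.13], [-1.5, 1.42], [0.17, 2.43], [-1.26, 4.41], [0.16, 1.93], [-2.52, 2.52]. Speed limits (rad/s): [1.89, 1.89, 2.39, 2.39, 3.01, 3.01, 3.01].

INTERFACE

Orientations are given as [roll, pitch, yaw] about the fixed x, y, z axes, in that order (R = Rz(yaw) Ry(pitch) Rx(roll)).
In Python, from workcell import status, grab_frame, calibration, job, regions_of, mark_of, bot gives the robot as it stands.
- The arm moves only by the tool carry_out, never from a script. Its argument "deltas" is one flat list of numbers, 5 for each row, row after row: the opening, from -1 (shut) to 1 (fully open), then the shift along the tool's x, y, z in cm, then the turn about the tool's z in degrees. A call has 1 to 20 rows; each row shifts and turns the commanded pose from where the row before left it, along the tool's axes as they then stand; what a row does not reach is not made up. A row lasts 1/12 s, in which the tool goes at most 41.7 mm and 7.16 degrees, less where a joint would pass 70% of its speed; a pose out of reach is approached as far as the arm can. A call with a gripper value outside its range is refused whole. The fingers move at their own pace and stop on an object; "newtons" is the grip in N (left out, the last holds). Time passes only in rows, so rows that do not move let the fingers close. It gives the time, the measured TCP pose, the force and the opening at its end, in the units of the state.
- status.observe(): the state, without advancing time (a new reading comes with each control period).
- grab_frame(name): name is "scene" or "top" or "wrist"; returns the picture (420x560x3 uint8, red, green, blue); there is no depth.
- calibration(name): a dict with "fov_y" (degrees; the focal length in pixels is half the picture's height over the tangent of half this angle, whatever the lens; pixels are square), "cx", "cy" (the principal point, pixels), "D" ([k1, k2, p1, p2, k3] as OpenCV has them; the pictures are not rectified), "R" (3x3) and "t" (3): a world point X has camera coordinates R X + t. Camera axes: x right, y down, z forward; pixel columns grow to the right and rows downward; lengths in m; the calibration is good to about 2 mm. A picture is of the moment at which its call begins: read the wrist's pose just before it. calibration takes no time and is no camera call; for the wrist camera it gives the pose at the moment of the call.
- job.job_done(): hands the job in, once; it reports no verdict.
Trained networks look in the newest picture that a camera, given by its name, has taken for a name from the list of things; names that differ only in an ending like _2 or _b are one class to them, and where a whole thing is asked for, a point or a joint stands for the part that bears it (a point fixed in the world has none). Each returns a list of dicts, best first, with "p" (0 to 1); they miss things now and then, are a little off and sometimes report something else, mostly with a low value. They report only what shows in the picture. A call takes as long as a camera call. They do not tell look-alikes from the thing itself.
- regions_of(camera, target): "region" (420x560 bool, what is visible of it) and "xy" ([column, row] in pixels, amid what is visible of it).
- mark_of(camera, target): "xy" ([column, row] in pixels: a listed point, or the origin of a listed thing).
The state is a dict: "clock": time; "qpos": joint angles; "qd": joint speeds; "joint_efforts": joint torques, N m; "position": TCP position; "tool_rot": TCP orientation; "force": force on the tool from outside, world axes, zero at the start; "moment": the same for the moment, N m; "grip_width": finger opening in m.
Only numpy, scipy, OpenCV 4.12 (cv2) and the standard library are available. Lean on these libraries where they do the work, as an engineer would, in place of code of your own. Each camera call takes 0.05 s, during which the arm holds its last target.

## Working session

There is one attempt and no reset: what is moved stays moved. The work goes in short steps, Python scripts to look and compute and a tool call to move; the robot and the scene stay as the last step left them, time stands still between calls to the robot, and variables do not carry over. Pictures are saved under pics/ and viewed, and the job is handed in when it is done.

Besides the shell and the picture viewer there is one more tool, called after ">>>" as a command line: name --argument value ..., lists and objects as JSON in quotes. carry_out: Moves the arm, as the interface text tells. Its arguments: {"type":"object","properties":{"deltas":{"type":"array","items":{"type":"number"}},"newtons":{"type":"number"}},"required":["deltas"]}

```bash
mkdir -p pics; ls; python3 - <<'E'
from workcell import status, grab_frame, calibration
import cv2
s=status.observe();print(s)
for n in ["scene","top"]:
    f=grab_frame(n);cv2.imwrite(f"pics/{n}0.png",f[:,:,::-1]);print(n,calibration(n))
E
```

```text
pics
{'clock': 0.0, 'qpos': array([-1.2692076 ,  0.52200446, -0.03629441,  1.59998083,  0.02121533,
        1.02111203, -0.11277048]), 'qd': array([-1.05960429e-03,  1.81558498e-03,  1.06224020e-03, -4.66866357e-05,
       -2.22836263e-03, -4.86533225e-04,  1.76252611e-03]), 'joint_efforts': array([-1.20823803e-03, -9.27109838e+01,  1.97935246e+00, -3.69927871e+01,
        1.78014860e-02,  8.36507214e-03, -2.87184992e-05]), 'position': array([0.22698836, 0.58197219, 0.2307418 ]), 'tool_rot': array([3.14148336e+00, 1.11419229e-03, 1.19900600e+00]), 'force': array([ 0.05535451,  0.55315689, -0.99094348]), 'moment': array([ 0.01317275,  0.01223312, -0.03697369]), 'grip_width': 0.0855370233511269}
scene {'fov_y': 44.59490098102865, 'cx': 284.9073446560331, 'cy': 213.27068653867678, 'D': array([0.05352313, 0.        , 0.        , 0.        , 0.        ]), 'R': array([[ 0.62769222,  0.77843585,  0.00633308],
       [ 0.59317759, -0.47300904, -0.65146204],
       [-0.5041258 ,  0.4126743 , -0.75865479]]), 't': array([-0.29653785, -0.23624091,  1.48198152])}
top {'fov_y': 43.81209832760207, 'cx': 285.1237635091756, 'cy': 198.7048169870839, 'D': array([-0.06192291,  0.        ,  0.        ,  0.        ,  0.        ]), 'R': array([[-0.01237552, -0.9999023 , -0.00649907],
       [-0.99724704,  0.01281736, -0.07303457],
       [ 0.07311074,  0.00557734, -0.99730823]]), 't': array([0.01892438, 0.4656792 , 1.22059722])}
```

View pics/scene0.png

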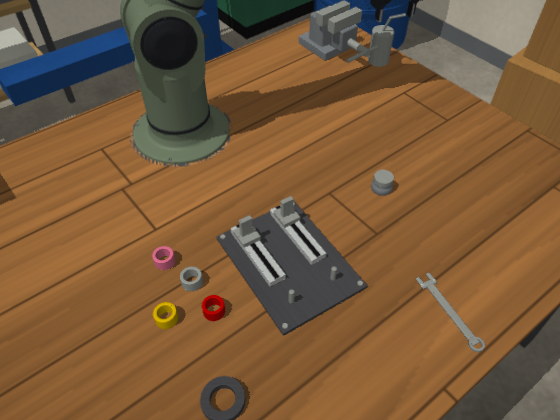

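View pics/top0.png

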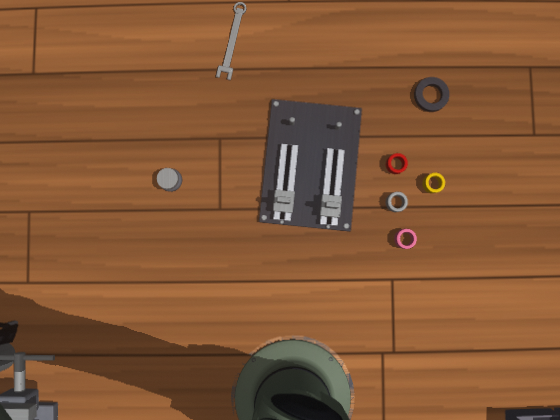

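The pictures show the fixture at top (310,165), with the near ends of its rails at the bottom. The grey ring is at top (398,202) and scene (191,279), on the right side, with pink, red and yellow look-alikes around it. The tin is at top (168,180).

```bash
cat > h.py <<'E'
import numpy as np, cv2
from workcell import status, grab_frame, calibration, regions_of, mark_of
def K(c):
    f=210/np.tan(np.radians(c["fov_y"]/2)); return np.array([[f,0,c["cx"]],[0,f,c["cy"]],[0,0,1.]])
def ray(c,xy,z):
    u=cv2.undistortPoints(np.array([[xy]],float),K(c),np.array(c["D"]))[0,0]
    R=np.array(c["R"]);C=-R.T@c["t"];d=R.T@np.array([u[0],u[1],1]);return C+d*(z-C[2])/d[2]
def proj(c,P):
    return cv2.projectPoints(np.array(P,float).reshape(-1,3),cv2.Rodrigues(np.array(c["R"]))[0],np.array(c["t"]),K(c),np.array(c["D"]))[0][:,0]
E
python3 - <<'E'
from h import *
np.set_printoptions(precision=4,suppress=True)
for n in ["top","scene"]:
    grab_frame(n);c=calibration(n)
    for t,z in [("fixture",0),("slide_left",.045),("slide_right",.045),("ring",0)]:
        for m in mark_of(n,t)[:5]: print(n,t,"mark",m["p"],m["xy"],ray(c,m["xy"],z))
        for m in regions_of(n,t)[:5]:
            print(n,t,"reg",m["p"],m["xy"],m["region"].sum(),ray(c,m["xy"],{"fixture":.012,"ring":.03}.get(t,.045)))
            if t=="fixture" and n=="top":
                r=cv2.minAreaRect(np.argwhere(m["region"])[:,::-1].astype(np.float32));
                for p in cv2.boxPoints(r): print(p,ray(c,p,.012))
print(status.observe()["clock"])
E
```

```text
top fixture mark 0.79 [308.8, 161.8] [ 0.5558 -0.0452  0.    ]
top fixture reg 0.87 [308.7, 163.4] 11433 [ 0.5502 -0.0444  0.012 ]
[257.8055 221.6467] [0.4125 0.0786 0.012 ]
[270.5966  96.933 ] [0.7137 0.0452 0.012 ]
[364.0494 106.5179] [ 0.6872 -0.1804  0.012 ]
[351.2583 231.2316] [ 0.387  -0.1427  0.012 ]Traceback (most recent call last):
  File "<stdin>", line 6, in <module>
ValueError: it knows: fixture, ring
```

```bash
python3 - <<'E'
import cv2
a=cv2.imread("pics/top0.png")[90:250,240:460];cv2.imwrite("pics/tc.png",cv2.resize(a,None,fx=3.6,fy=3.6,interpolation=cv2.INTER_CUBIC))
a=cv2.imread("pics/scene0.png")[180:340,140:380];cv2.imwrite("pics/sc.png",cv2.resize(a,None,fx=3.3,fy=3.3,interpolation=cv2.INTER_CUBIC))
E
python3 - <<'E'
from h import *
np.set_printoptions(precision=4,suppress=True)
for n in ["top","scene"]:
    grab_frame(n);c=calibration(n)
    for t in ["fixture","ring"]:
        for m in mark_of(n,t)[:5]: print(n,t,"mark",m["p"],m["xy"],ray(c,m["xy"],0))
    for m in regions_of(n,"ring")[:6]:
        print(n,"ring reg",m["p"],m["xy"],m["region"].sum(),ray(c,m["xy"],.015))
    for t in ["slide_left","slide_right"]:
        try:
            for m in regions_of(n,t)[:3]: print(n,t,m["p"],m["xy"],ray(c,m["xy"],.045))
        except ValueError as e: print(e)
print(status.observe()["clock"])
E
```

```text
top fixture mark 0.81 [307.6, 163.7] [ 0.5512 -0.0422  0.    ]
top ring mark 0.78 [403.8, 237.4] [ 0.3706 -0.2699  0.    ]
top ring mark 0.62 [391.5, 203.9] [ 0.4513 -0.2424  0.    ]
top ring mark 0.6 [396.0, 164.6] [ 0.5464 -0.256   0.    ]
top ring mark 0.51 [429.8, 180.9] [ 0.5058 -0.3369  0.    ]
top ring reg 0.76 [391.0, 163.7] 256 [ 0.5466 -0.2409  0.015 ]
top ring reg 0.76 [437.3, 179.4] 285 [ 0.5076 -0.351   0.015 ]
top ring reg 0.57 [409.9, 235.5] 260 [ 0.3749 -0.2812  0.015 ]
top ring reg 0.5 [397.7, 199.1] 324 [ 0.4617 -0.2546  0.015 ]
top slide_left 0.81 [285.1, 200.6] [0.4594 0.013  0.045 ]
top slide_right 0.96 [332.4, 206.9] [ 0.4434 -0.0962  0.045 ]
scene fixture mark 0.55 [287.8, 262.9] [ 0.5491 -0.0532  0.    ]
scene ring mark 0.97 [216.1, 314.8] [ 0.5579 -0.2573  0.    ]
scene ring mark 0.96 [167.2, 320.4] [ 0.5043 -0.3446  0.    ]
scene ring mark 0.77 [193.9, 283.0] [ 0.4603 -0.2512  0.    ]
scene ring mark 0.67 [163.8, 260.7] [ 0.3654 -0.2725  0.    ]
scene ring reg 0.86 [162.4, 310.9] 507 [ 0.4873 -0.3434  0.015 ]
scene ring reg 0.82 [193.5, 282.5] 420 [ 0.4681 -0.2549  0.015 ]
scene ring reg 0.79 [216.4, 304.0] 504 [ 0.5447 -0.246   0.015 ]
scene ring reg 0.64 [162.8, 253.1] 416 [ 0.3562 -0.2669  0.015 ]
scene slide_left 0.91 [286.1, 216.1] [0.4659 0.0086 0.045 ]
scene slide_right 0.79 [244.6, 232.3] [ 0.4442 -0.0973  0.045 ]
0.85
```

View pics/tc.png

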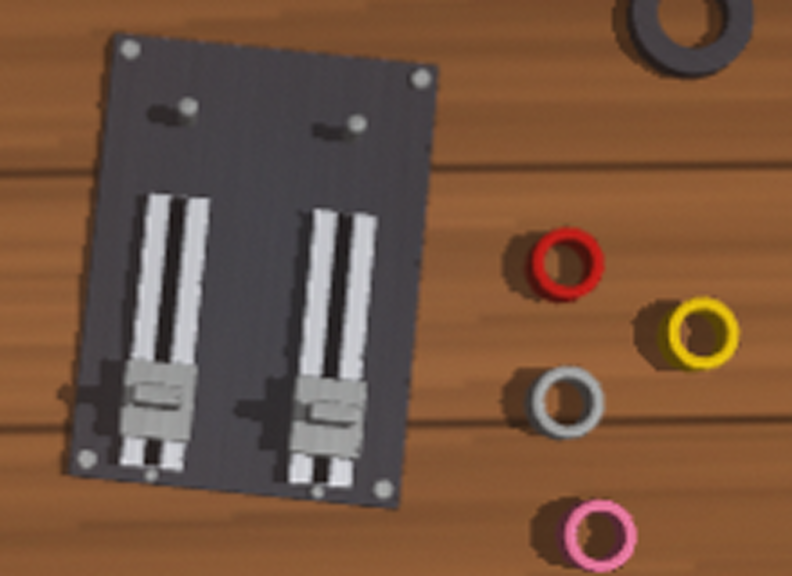

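View pics/sc.png

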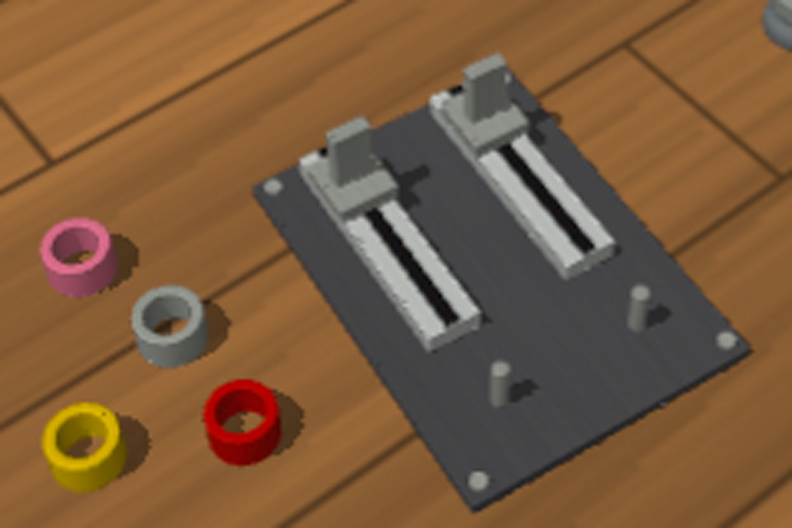

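```bash
cat > fit.py <<'E'
from h import *
from scipy.optimize import least_squares
t=lambda u,v:((u+.5)/3.6-.5+240,(v+.5)/3.6-.5+90)
s=lambda u,v:((u+.5)/3.3-.5+140,(v+.5)/3.3-.5+180)
T=[(t(114,36),(.15,.11,.012)),(t(437,66),(.15,-.11,.012)),(t(398,508),(-.15,-.11,.012)),(t(66,474),(-.15,.11,.012)),
(t(189,105),(.095,.055,.052)),(t(357,122),(.095,-.055,.052)),(t(146,194),(.04,.075,.03)),(t(210,199),(.04,.035,.03)),(t(312,209),(.04,-.035,.03)),(t(376,215),(.04,-.075,.03))]
S=[(s(253,187),(-.15,-.11,.012)),(s(473,510),(.15,-.11,.006)),(s(750,348),(.15,.11,.012)),(s(500,368),(.095,-.055,.052)),(s(640,291),(.095,.055,.052)),(s(480,315),(.04,-.035,.03)),(s(428,337),(.04,-.075,.03)),(s(614,243),(.04,.035,.03)),(s(567,266),(.04,.075,.03))]
ct,cs=calibration("top"),calibration("scene")
def W(p,P):
    P=np.array(P).reshape(-1,3);c,d=np.cos(p[2]),np.sin(p[2])
    return np.c_[p[0]+c*P[:,0]-d*P[:,1],p[1]+d*P[:,0]+c*P[:,1],P[:,2]]
if __name__=="__main__":
    np.set_printoptions(precision=4,suppress=True)
    def fit(sets):
        f=lambda p:np.concatenate([(proj(c,W(p,[x[1] for x in A]))-np.array([x[0] for x in A])).ravel() for c,A in sets])
        r=least_squares(f,[.55,-.045,-.1]);print(r.x,np.abs(r.fun).mean(),r.fun.reshape(-1,2).round(1).tolist());return r.x
    fit([(ct,T)]);fit([(cs,S)]);p=fit([(ct,T),(cs,S)])
    from workcell import status
    ps=[.55,-.045,-.11]
    # draw
    for n,c in(("top",ct),("scene",cs)):
        im=cv2.imread(f"pics/{n}0.png")
        for sgn,tr in((1,.0),(-1,.0)):
            for tr,col in((0,(0,255,0)),(.02,(0,0,255))):
                q=proj(c,W(p,[(-.1+tr+dx,sgn*.055+dy,.045) for dx,dy in((-.025,-.023),(-.025,.023),(.025,.023),(.025,-.023))]))
                cv2.polylines(im,[np.round(q*16).astype(np.int32)],True,col,1,cv2.LINE_AA,4)
        x0,y0=(240,90) if n=="top" else(140,180)
        cv2.imwrite(f"pics/{n}_d.png",cv2.resize(im[y0:y0+160,x0:x0+220],None,fx=3.6,fy=3.6))
E
python3 fit.py
```

```text
[ 0.5485 -0.0482 -0.1136] 0.40301026085442615 [[-0.3, -1.2], [0.6, -0.6], [0.1, 0.5], [0.0, 0.6], [-0.6, 0.4], [-0.4, 0.3], [0.5, -0.3], [-0.4, -0.0], [0.7, 0.1], [-0.2, 0.1]]
[ 0.5491 -0.0511 -0.1122] 2.6678856646548104 [[-0.8, -0.4], [-0.0, 0.6], [0.4, -0.3], [0.1, -0.0], [0.2, 0.1], [-0.0, -0.9], [0.2, 0.6], [-14.3, 7.0], [14.4, -7.6]]
[ 0.5487 -0.0495 -0.1139] 1.5951564392447495 [[0.3, -1.3], [1.2, -0.6], [0.7, 0.4], [0.6, 0.5], [-0.1, 0.3], [0.2, 0.2], [1.1, -0.4], [0.1, -0.1], [1.3, 0.0], [0.3, 0.1], [-0.3, -0.9], [0.3, 0.0], [0.7, -0.7], [0.4, -0.6], [0.6, -0.3], [0.4, -1.5], [0.6, 0.1], [-13.9, 6.5], [14.8, -8.1]]
```

```bash
sed -i 's/(s(614,243),(.04,.035,.03)),(s(567,266),(.04,.075,.03))/(s(614,243),(.04,.075,.03)),(s(567,266),(.04,.035,.03))/' fit.py; python3 fit.py
```

```text
[ 0.5485 -0.0482 -0.1136] 0.40301026085442615 [[-0.3, -1.2], [0.6, -0.6], [0.1, 0.5], [0.0, 0.6], [-0.6, 0.4], [-0.4, 0.3], [0.5, -0.3], [-0.4, -0.0], [0.7, 0.1], [-0.2, 0.1]]
[ 0.5492 -0.0511 -0.1155] 0.3143894246217766 [[-0.6, -0.5], [-0.2, 0.6], [0.4, -0.0], [-0.1, 0.0], [0.2, 0.3], [-0.0, -0.9], [0.2, 0.6], [0.3, -0.5], [-0.1, 0.1]]
[ 0.5487 -0.0495 -0.1152] 0.5096118400414911 [[0.4, -1.4], [1.2, -0.6], [0.6, 0.4], [0.5, 0.4], [-0.0, 0.2], [0.3, 0.3], [1.1, -0.5], [0.1, -0.2], [1.3, 0.0], [0.3, 0.1], [-0.2, -1.0], [0.2, 0.0], [0.7, -0.6], [0.4, -0.6], [0.6, -0.3], [0.4, -1.4], [0.6, 0.1], [0.6, -1.0], [0.3, -0.4]]
```

View pics/top_d.png

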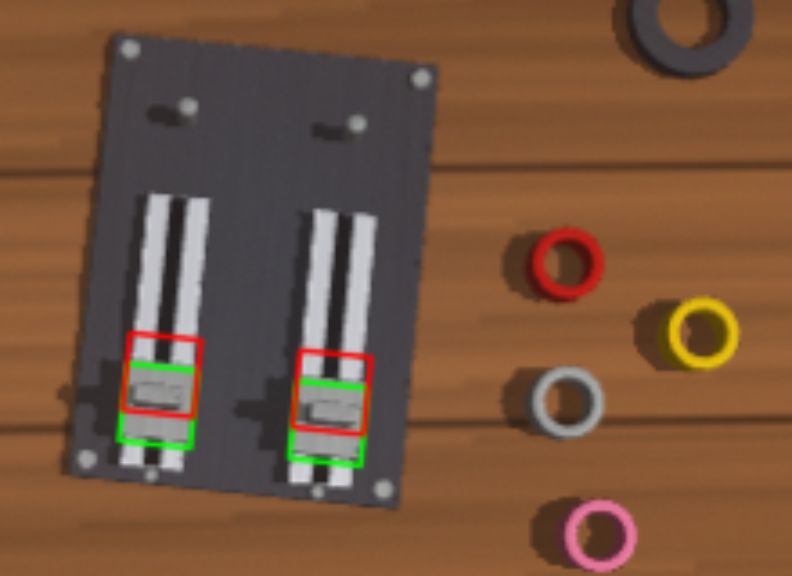

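The fixture fits at (0.549, -0.0495), yaw -0.115 rad, with a mean residual of 0.5 px. Both carriages are at about 4–5 mm of travel. I'll turn the tool so its x axis is the fixture's y and its y axis is the fixture's +x, then go to a point high up behind the left lug.

>>> carry_out --deltas '[-1,0,0,0,-4.9,-1,0,0,0,-4.9,-1,0,0,0,-4.9,-1,-3.15,1.55,0,0,-1,-3.15,1.55,0,0,-1,-3.15,1.55,0,0,-1,-3.15,1.55,0,0,-1,-3.15,1.55,0,0,-1,-3.15,1.55,0,0,-1,-3.15,1.55,0,0,-1,-3.15,1.55,0,0,-1,-3.15,1.55,0,0,-1,-3.15,1.55,0,0,-1,-3.15,1.55,0,0,-1,-3.15,1.55,0,0,-1,-3.15,1.55,0,0,-1,-3.15,1.55,0,0,-1,-3.15,1.55,0,0,-1,-3.15,1.55,0,0,-1,-3.15,1.55,0,0]' --newtons 40

```text
clock: 2.52
position: [0.4276, 0.0183, 0.2316]
tool_rot: [3.141, -0.0, 1.456]
force: [0.8, 0.2, -0.1]
grip_width: 0.0
```

```bash
cat > st.py <<'E'
import sys
from h import *
np.set_printoptions(precision=4,suppress=True)
F=(.5487,-.0495,-.115)
def fx(p):
    d=np.array(p[:2])-F[:2];c,s=np.cos(F[2]),np.sin(F[2]);return np.array([c*d[0]+s*d[1],-s*d[0]+c*d[1]])
def show():
    s=status.observe();r=s["tool_rot"]
    print("t",s["clock"],"pos",s["position"],"fix",fx(s["position"]),"yawerr deg",np.degrees(r[2]-F[2]-np.pi/2),"rp",r[:2],"F",s["force"],"fixF",[round(float(v),1) for v in (np.array([[np.cos(F[2]),np.sin(F[2])],[-np.sin(F[2]),np.cos(F[2])]])@s["force"][:2])],"w",s["grip_width"])
if __name__=="__main__":
    show()
    if len(sys.argv)>2:
        im=grab_frame(sys.argv[1]);cv2.imwrite("pics/"+sys.argv[2]+".png",im[:,:,::-1])
E
python3 st.py wrist w1
```

```text
t 2.5167 pos [0.4276 0.0183 0.2316] fix [-0.1281  0.0534] yawerr deg -0.013070028797646535 rp [ 3.1408 -0.0003] F [ 0.8375  0.1729 -0.1416] fixF [0.8, 0.3] w 3.3657351511705204e-06
```

View pics/w1.png

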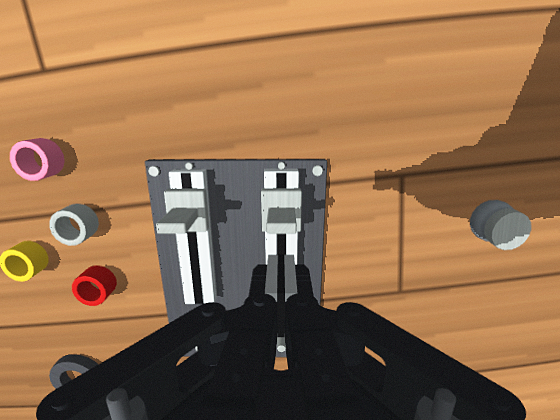

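The wrist view looks back towards the robot: left lug at (283,215), right lug at (185,218), and the shut fingers lined up with the left rail. I'll check the fit against this view by projecting the model into it.

```bash
python3 - <<'E'
from fit import W; from st import *
c=calibration("wrist"); im=cv2.imread("pics/w1.png")
def poly(P,col):
    q=proj(c,W(F,P));cv2.polylines(im,[np.round(q*16).astype(np.int32)],True,col,1,cv2.LINE_AA,4)
for s in(1,-1):
    tr=.005;X=-.1+tr
    poly([(X+a,s*.055+b,.095) for a,b in((-.006,-.015),(-.006,.015),(.006,.015),(.006,-.015))],(0,255,0))
    poly([(X+a,s*.055+b,.045) for a,b in((-.025,-.023),(-.025,.023),(.025,.023),(.025,-.023))],(0,0,255))
poly([(a*.15,b*.11,.012) for a,b in((-1,-1),(-1,1),(1,1),(1,-1))],(255,0,0))
cv2.imwrite("pics/w1d.png",cv2.resize(im[140:320,20:360],None,fx=2.3,fy=2.3))
E
```

```text
(no output)
```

View pics/w1d.png

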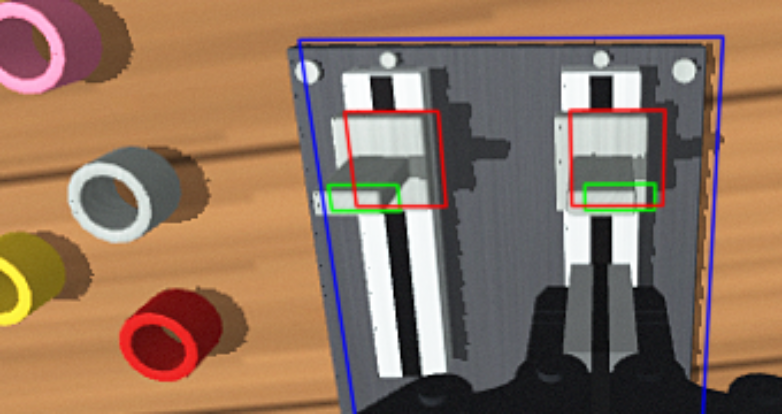

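The wrist calibration disagrees by about 3–5 mm in y. That is fine for a 30 mm wide lug. Next I go down behind the left lug.

>>> carry_out --deltas '[-1,0,0,3,0,-1,0,0,3,0,-1,0,0,3,0,-1,0,0,3,0,-1,0,0,3,0,-1,0,0,1.9,0,-1,0,0,0,0]'

```text
clock: 3.15
position: [0.4256, 0.0199, 0.0595]
tool_rot: [-3.137, 0.001, 1.456]
force: [-1.0, 0.5, -0.2]
grip_width: -0.0
```

```bash
python3 st.py scene s2
```

```text
t 3.15 pos [0.4256 0.0199 0.0595] fix [-0.1302  0.0548] yawerr deg -0.011096259779533407 rp [-3.1371  0.0014] F [-0.9574  0.482  -0.2175] fixF [-1.0, 0.4] w -3.4831552648540916e-05
```

View pics/s2.png

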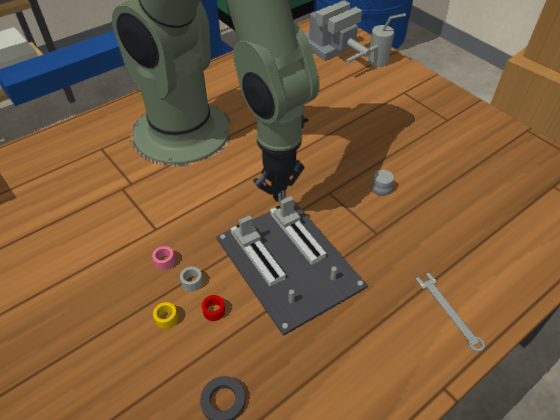

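The fingers are behind the left lug at scene (283,200). I push in stages.

>>> carry_out --deltas '[-1,0,0.5,0,0,-1,0,0.5,0,0,-1,0,0.5,0,0,-1,0,0.5,0,0,-1,0,0.5,0,0,-1,0,0.5,0,0,-1,0,0.5,0,0,-1,0,0.5,0,0,-1,0,0.5,0,0,-1,0,0.5,0,0,-1,0,0.5,0,0]'

```text
clock: 4.12
position: [0.4824, 0.0136, 0.0623]
tool_rot: [-3.142, 0.0, 1.456]
force: [-2.2, 0.3, 0.9]
grip_width: 0.0001
```

```bash
python3 st.py
```

```text
t 4.1167 pos [0.4824 0.0136 0.0623] fix [-0.0732  0.0551] yawerr deg -0.016211288103272523 rp [-3.1415  0.    ] F [-2.2403  0.256   0.9302] fixF [-2.3, -0.0] w 0.00014472457123736808
```

>>> carry_out --deltas '[-1,0,0.2,0,0,-1,0,0.2,0,0,-1,0,0.2,0,0,-1,0,0.2,0,0,-1,0,0.2,0,0]'

```text
clock: 4.53
position: [0.4918, 0.0125, 0.0622]
tool_rot: [-3.141, 0.0, 1.456]
force: [-2.1, -0.5, 0.1]
grip_width: 0.0002
```

>>> carry_out --deltas '[-1,0,0.2,0,0,-1,0,0.2,0,0,-1,0,0.2,0,0,-1,0,0.2,0,0]'

```text
clock: 4.87
position: [0.4943, 0.0121, 0.0617]
tool_rot: [-3.13, 0.001, 1.456]
force: [-44.2, 8.3, 36.3]
grip_width: -0.0001
```

The left slide stopped hard at about half travel, with 44 N against the fingers, so it is the one that binds. I back off and lift.

>>> carry_out --deltas '[-1,0,-0.8,0,0,-1,0,-1,0,0,-1,0,-2,0,0,-1,0,0,-2,0,-1,0,0,-3,0,-1,0,0,-2,0,-1,0,0,0,0]'

```text
clock: 5.45
position: [0.4638, 0.0161, 0.1357]
tool_rot: [3.136, -0.002, 1.455]
force: [0.8, -0.7, 0.6]
grip_width: -0.0001
```

```bash
python3 st.py top t3; python3 - <<'E'
import cv2
a=cv2.imread("pics/t3.png")[90:250,240:460];cv2.imwrite("pics/t3c.png",cv2.resize(a,None,fx=3.6,fy=3.6))
E
```

```text
t 5.45 pos [0.4638 0.0161 0.1357] fix [-0.0919  0.0554] yawerr deg -0.0400753306993449 rp [ 3.1359 -0.0016] F [ 0.8462 -0.6702  0.6039] fixF [0.9, -0.6] w -9.321117555172366e-05
```

View pics/t3c.png

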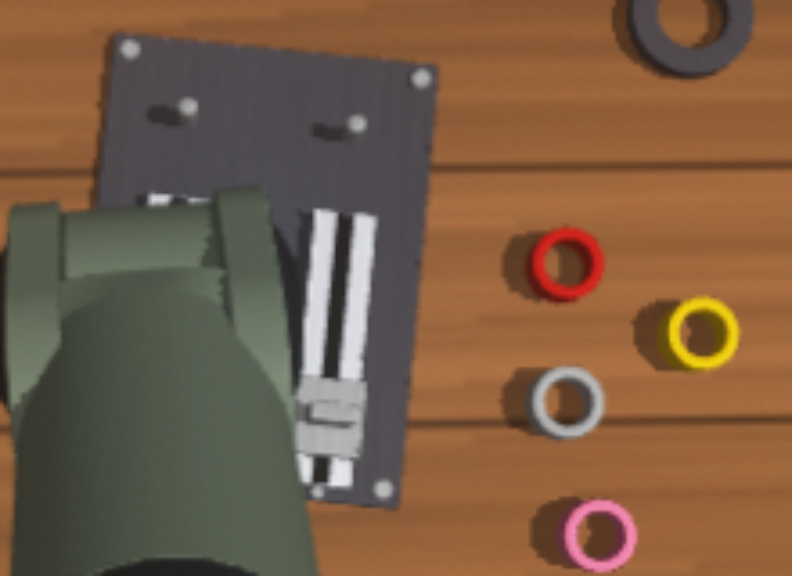

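The right carriage is unmoved; the left one is hidden by the arm. Moving behind the right lug.

>>> carry_out --deltas '[-1,-2.2,-0.8,0,0,-1,-2.2,-0.8,0,0,-1,-2.2,-0.8,0,0,-1,-2.2,-0.8,0,0,-1,-2.2,-0.6,0,0,-1,0,0,0,0,-1,0,0,2.5,0,-1,0,0,2.5,0,-1,0,0,2.4,0,-1,0,0,0,0]'

```text
clock: 6.33
position: [0.4098, -0.0883, 0.0549]
tool_rot: [-3.137, 0.0, 1.456]
force: [-2.1, 1.1, -0.7]
grip_width: -0.0003
```

```bash
python3 st.py scene s4
```

```text
t 6.3333 pos [ 0.4098 -0.0883  0.0549] fix [-0.1335 -0.0545] yawerr deg 0.004548012247012002 rp [-3.1367  0.0001] F [-2.1253  1.1111 -0.6549] fixF [-2.2, 0.9] w -0.0002591780906266679
```

View pics/s4.png

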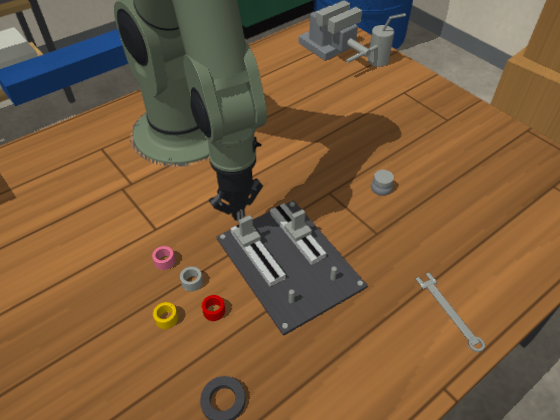

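The left carriage now stands about half way, and the fingers are behind the right lug at scene (242,215). Pushing.

>>> carry_out --deltas '[-1,0,0.5,-0.3,0,-1,0,0.5,0,0,-1,0,0.5,0,0,-1,0,0.5,0,0,-1,0,0.6,0,0,-1,0,0.6,0,0,-1,0,0.6,0,0,-1,0,0.6,0,0,-1,0,0.6,0,0,-1,0,0.6,0,0,-1,0,0.6,0,0,-1,0,0.6,0,0,-1,0,0.6,0,0,-1,0,0.6,0,0,-1,0,0.6,0,0,-1,0,0.6,0,0,-1,0,0.6,0,0,-1,0,0.5,0,0]'

```text
clock: 7.88
position: [0.5146, -0.1008, 0.0612]
tool_rot: [-3.142, -0.0, 1.456]
force: [-2.4, 0.8, 1.1]
grip_width: 0.0003
```

```bash
python3 st.py
```

```text
t 7.8833 pos [ 0.5146 -0.1008  0.0612] fix [-0.028  -0.0549] yawerr deg -0.012700837733130627 rp [-3.1416 -0.    ] F [-2.3625  0.782   1.1066] fixF [-2.4, 0.5] w 0.0002526314503486386
```

>>> carry_out --deltas '[-1,0,0.3,0,0,-1,0,0.3,0,0,-1,0,0.2,0,0,-1,0,0.2,0,0,-1,0,0.2,0,0,-1,0,0.2,0,0]'

```text
clock: 8.38
position: [0.5277, -0.1023, 0.0613]
tool_rot: [-3.141, -0.0, 1.455]
force: [-11.6, 3.2, 4.2]
grip_width: 0.0001
```

>>> carry_out --deltas '[-1,0,0.1,0,0,-1,0,0.1,0,0]'

```text
clock: 8.55
position: [0.5278, -0.1023, 0.0611]
tool_rot: [-3.137, -0.0, 1.455]
force: [-20.6, 4.7, 17.9]
grip_width: -0.0
```

Hard stop at full travel. Back off, lift, and refine the ring position from the earlier pictures.

>>> carry_out --deltas '[-1,0,-0.7,0,0,-1,0,-1,0,0,-1,0,-2,0,0,-1,0,0,-2.5,0,-1,0,0,-3.5,0,-1,0,0,-3,0,0.7,0,0,0,0]'

```text
clock: 9.13
position: [0.4956, -0.099, 0.1563]
tool_rot: [3.134, -0.0, 1.455]
force: [1.3, 0.4, 0.5]
grip_width: 0.0106
```

```bash
python3 - <<'E'
from st import *; from fit import t,s,ct,cs
def ell(n):
    im=cv2.imread(f"pics/{n}0.png");c=ct if n=="top" else cs
    return
a=ray(ct,t(567,402),.030);b=ray(cs,s(170,311),.030)
for p in(a,b):print(p,fx(p))
E
python3 st.py top t5
python3 - <<'E'
import cv2
a=cv2.imread("pics/t5.png")[90:250,240:460];cv2.imwrite("pics/t5c.png",cv2.resize(a,None,fx=3.6,fy=3.6))
E
```

```text
[ 0.4554 -0.2499  0.03  ] [-0.0697 -0.2098]
[ 0.4555 -0.2507  0.03  ] [-0.0695 -0.2106]
t 9.1333 pos [ 0.4956 -0.099   0.1563] fix [-0.0471 -0.0553] yawerr deg -0.051783199727446376 rp [ 3.1339 -0.0002] F [1.2939 0.4002 0.5358] fixF [1.2, 0.5] w 0.010593934758257787
```

View pics/t5c.png

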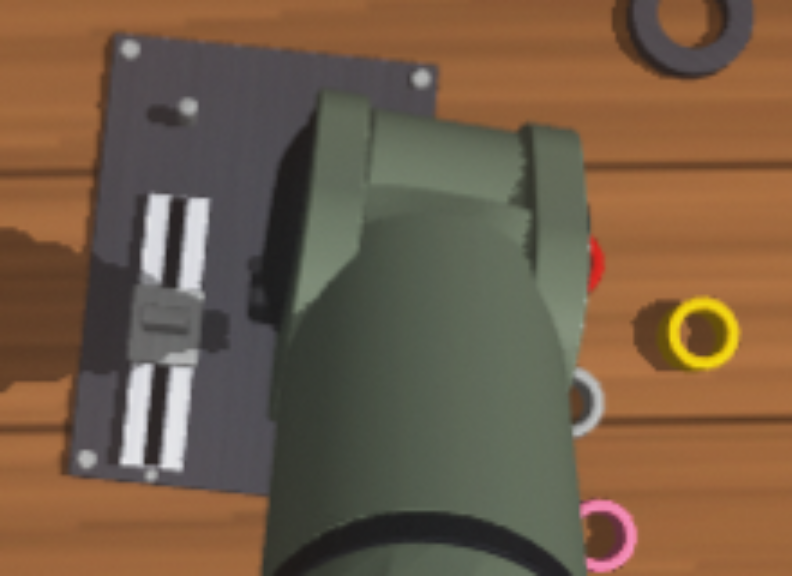

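The left carriage is clearly at mid travel in the top view. Ring: both cameras agree to 1 mm, at fixture (-0.0696, -0.2102). Moving over it.

>>> carry_out --deltas '[0.7,-2.6,-0.4,0,0,0.7,-2.6,-0.4,0,0,0.7,-2.6,-0.4,0,0,0.7,-2.6,-0.4,0,0,0.7,-2.6,-0.4,0,0,0.7,-2.5,-0.3,0,0,0.7,0,0,2,0,0.7,0,0,2,0,0.7,0,0,0,0,0.7,0,0,0,0]'

```text
clock: 10.02
position: [0.4517, -0.2495, 0.1105]
tool_rot: [-3.139, -0.0, 1.455]
force: [-0.5, -0.5, 1.5]
grip_width: 0.0724
```

```bash
python3 st.py wrist w6
```

```text
t 10.0167 pos [ 0.4517 -0.2495  0.1105] fix [-0.0734 -0.2098] yawerr deg -0.023276372545456968 rp [-3.1394 -0.0004] F [-0.4709 -0.4661  1.4969] fixF [-0.4, -0.5] w 0.07244045696410385
```

View pics/w6.png

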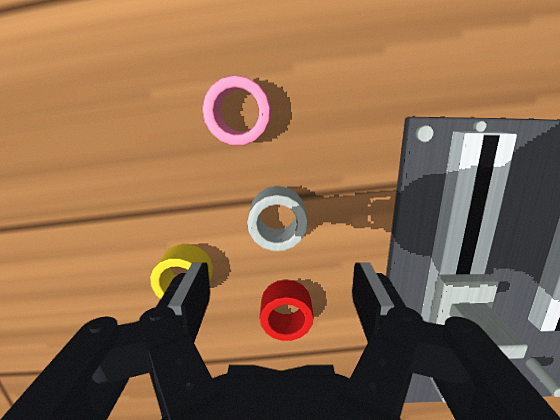

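```bash
python3 - <<'E'
from st import *
show();c=calibration("wrist")
print(proj(c,[(.4555,-.2503,.03),(.4555,-.2503,0)]),ray(c,(277,220),.03),fx(ray(c,(277,220),.03)))
E
```

```text
t 10.0667 pos [ 0.4524 -0.2496  0.1114] fix [-0.0727 -0.2098] yawerr deg -0.003649058948961406 rp [-3.141 -0.   ] F [-0.8052 -0.4225  0.1294] fixF [-0.8, -0.5] w 0.07257868769861255
[[281.2229 219.4503]
 [281.1752 207.2461]] [ 0.4556 -0.2536  0.03  ] [-0.0691 -0.2135]
```

>>> carry_out --deltas '[0.7,-0.15,0.35,0,0,0.7,0,0,2,0,0.7,0,0,2,0,0.7,0,0,2,0,0.7,0,0,2,0,0.7,0,0,1.5,0,0.7,0,0,0,0,0.7,0,0,0,0]'

```text
clock: 10.73
position: [0.4561, -0.2516, 0.0168]
tool_rot: [-3.142, 0.0, 1.456]
force: [-0.1, -0.6, 0.4]
grip_width: 0.0725
```

```bash
python3 st.py wrist w7; python3 st.py scene s7;python3 - <<'E'
import cv2
a=cv2.imread("pics/s7.png")[200:360,100:320];cv2.imwrite("pics/s7c.png",cv2.resize(a,None,fx=3.6,fy=3.6))
E
```

```text
t 10.7333 pos [ 0.4561 -0.2516  0.0168] fix [-0.0688 -0.2114] yawerr deg 0.0010723151879331273 rp [-3.1416  0.    ] F [-0.1206 -0.6408  0.443 ] fixF [-0.0, -0.7] w 0.07248763903461695
t 10.7833 pos [ 0.4564 -0.2518  0.0174] fix [-0.0685 -0.2116] yawerr deg -0.00345234079237401 rp [3.1406 0.0004] F [-0.2358  0.2746  0.3517] fixF [-0.3, 0.2] w 0.07292258776521682
```

View pics/w7.png

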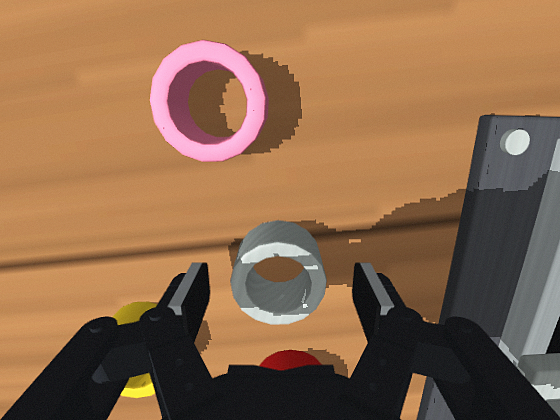

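View pics/s7c.png

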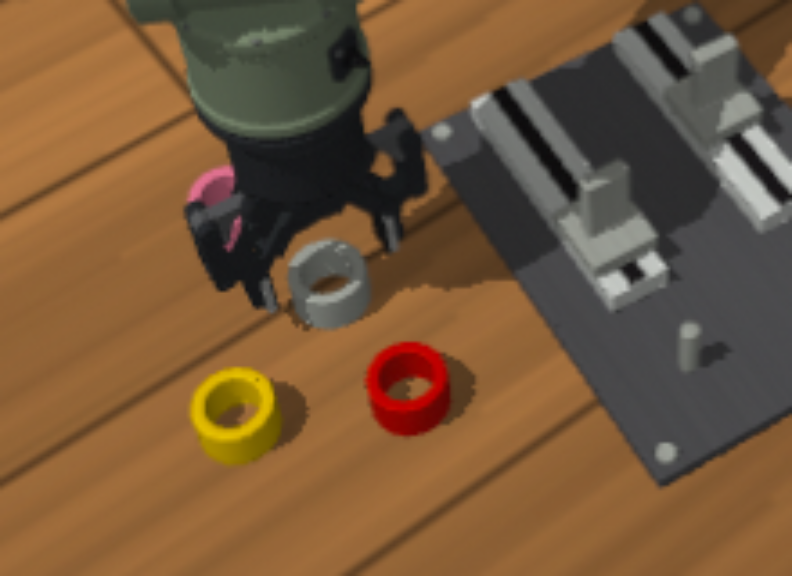

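The grey ring is centred between the fingers (wrist view: ring at x≈279, finger gap at 280). The right carriage shows about 15 mm of rail in front, which matches full travel. Lower and grip.

>>> carry_out --deltas '[0.7,0,0,0.8,0,0.7,0,0,0.7,0,0.7,0,0,0,0,-0.2,0,0,0,0,-0.6,0,0,0,0,-0.6,0,0,0,0,-0.6,0,0,0,0,-0.6,0,0,0,0,-0.6,0,0,0,0,-0.6,0,0,0,0]' --newtons 40

```text
clock: 11.67
position: [0.4557, -0.2517, 0.0017]
tool_rot: [3.141, 0.0, 1.455]
force: [-0.9, 0.4, 5.8]
grip_width: 0.0475
```

```bash
python3 st.py wrist w8
```

```text
t 11.6667 pos [ 0.4557 -0.2517  0.0017] fix [-0.0692 -0.2115] yawerr deg -0.02211957790666447 rp [3.1414 0.0001] F [-0.9443  0.3925  5.8217] fixF [-1.0, 0.3] w 0.04752711775662149
```

View pics/w8.png

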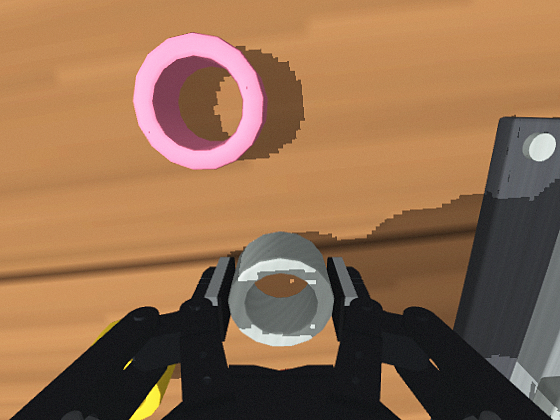

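Gripped at 47.5 mm. Lift 13 cm.

>>> carry_out --deltas '[-0.6,0,0,-0.5,0,-0.6,0,0,-1,0,-0.6,0,0,-2,0,-0.6,0,0,-2.5,0,-0.6,0,0,-2.5,0,-0.6,0,0,-2.5,0,-0.6,0,0,-2,0,-0.6,0,0,0,0]' --newtons 50

```text
clock: 12.38
position: [0.4571, -0.2524, 0.1357]
tool_rot: [3.136, 0.001, 1.455]
force: [0.9, 0.1, -1.5]
grip_width: 0.0469
```

```bash
python3 st.py wrist w9;python3 st.py scene s9;python3 - <<'E'
import cv2
a=cv2.imread("pics/s9.png")[160:320,100:320];cv2.imwrite("pics/s9c.png",cv2.resize(a,None,fx=3.6,fy=3.6))
E
```

```text
t 12.3833 pos [ 0.4571 -0.2524  0.1357] fix [-0.0677 -0.212 ] yawerr deg -0.035462704384690215 rp [3.1362 0.0014] F [ 0.8996  0.0886 -1.523 ] fixF [0.9, 0.2] w 0.046876131839863
t 12.4333 pos [ 0.4566 -0.2519  0.1338] fix [-0.0683 -0.2116] yawerr deg -0.017222455349499 rp [3.1378 0.0009] F [ 0.3254  0.4762 -2.1406] fixF [0.3, 0.5] w 0.047194609141672825
```

View pics/s9c.png

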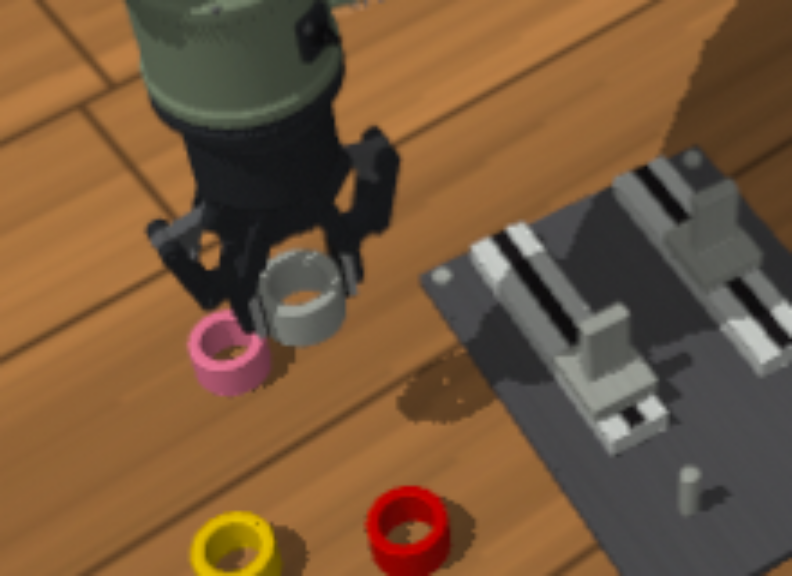

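View pics/w9.png

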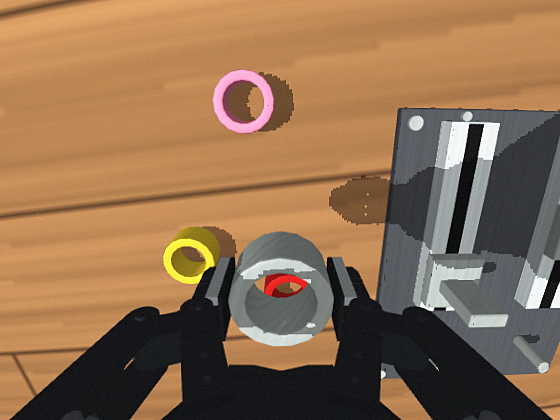

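The ring is held level. Carrying it over the left stud.

>>> carry_out --deltas '[-0.6,1.5,0.9,0,0,-0.6,2.1,1.28,0,0,-0.6,2.3,1.4,0,0,-0.6,2.3,1.4,0,0,-0.6,2.3,1.4,0,0,-0.6,2.3,1.4,0,0,-0.6,2.3,1.4,0,0,-0.6,2.3,1.4,0,0,-0.6,2.3,1.4,0,0,-0.6,2.3,1.4,0,0,-0.6,2.0,1.3,0,0,-0.6,1.6,1.0,0,0,-0.6,1.3,0.7,0,0,-0.6,0,0,0,0,-0.6,0,0,0,0,-0.6,0,0,0,0]'

```text
clock: 13.82
position: [0.6486, -0.0042, 0.1307]
tool_rot: [-3.14, 0.001, 1.455]
force: [-0.2, -0.9, -2.3]
grip_width: 0.0472
```

```bash
python3 st.py wrist w10;python3 st.py scene s10;python3 - <<'E'
import cv2
a=cv2.imread("pics/s10.png")[160:320,220:440];cv2.imwrite("pics/s10c.png",cv2.resize(a,None,fx=3.6,fy=3.6))
E
```

```text
t 13.8167 pos [ 0.6486 -0.0042  0.1307] fix [0.094  0.0565] yawerr deg -0.06639905061324147 rp [-3.1404  0.0008] F [-0.2043 -0.8858 -2.2565] fixF [-0.1, -0.9] w 0.047190532286359464
t 13.8667 pos [ 0.6487 -0.0044  0.131 ] fix [0.0941 0.0563] yawerr deg -0.09077842195765493 rp [-3.1407  0.0007] F [ 0.0613 -0.2456 -1.1961] fixF [0.1, -0.2] w 0.04699069560384572
```

View pics/s10c.png

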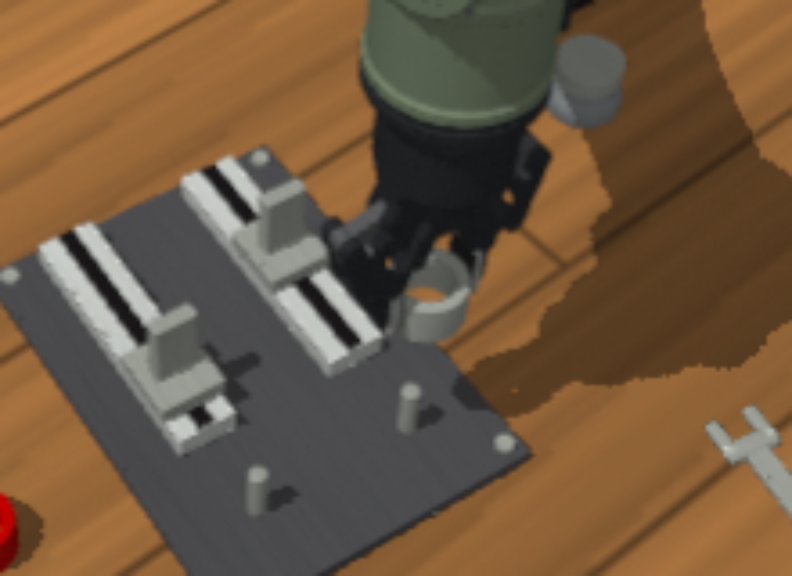

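View pics/w10.png

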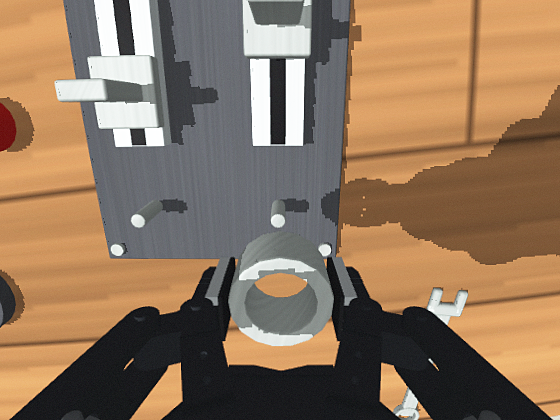

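```bash
python3 - <<'E'
from st import *
from fit import cs
c=calibration("wrist"); s3=lambda u,v:((u+.5)/3.6-.5+220,(v+.5)/3.6-.5+160)
for n,p in (("w stud",ray(c,(278,219),.052)),("w ring top",ray(c,(282,304),.1593)),("s stud",ray(cs,s3(411,390),.052)),("s ring top",ray(cs,s3(438,277),.1593))): print(n,fx(p))
show()
E
python3 - <<'E'
import cv2
a=cv2.imread("pics/w10.png")[180:360,180:400];cv2.imwrite("pics/w10c.png",cv2.resize(a,None,fx=3.3,fy=3.3))
a=cv2.imread("pics/s10.png")[210:280,310:370];cv2.imwrite("pics/s10d.png",cv2.resize(a,None,fx=8,fy=8))
E
```

```text
w stud [0.0962 0.0534]
w ring top [0.096  0.0562]
s stud [0.0955 0.0537]
s ring top [0.0971 0.0608]
t 13.9167 pos [ 0.6488 -0.0043  0.1312] fix [0.0943 0.0564] yawerr deg -0.09211080721834501 rp [-3.1411  0.0005] F [-0.7381 -0.9703 -2.1249] fixF [-0.6, -1.0] w 0.046841692940886595
```

View pics/w10c.png

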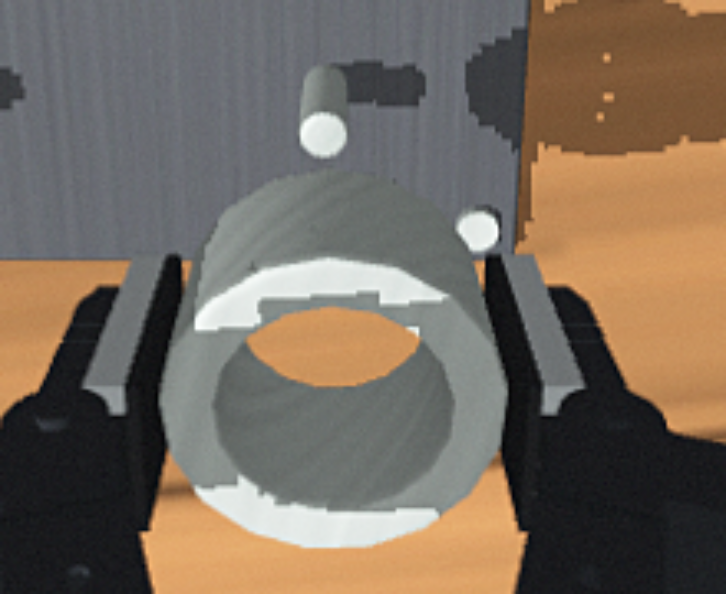

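View pics/s10d.png

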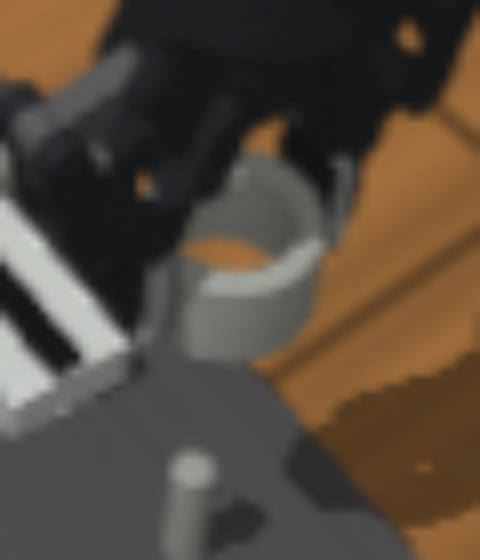

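Ring centre versus stud: x agrees to about 1 mm, y is about 3 mm too far left. I correct that and lower to just above the stud.

>>> carry_out --deltas '[-0.6,-0.3,0,0,0,-0.6,0,0,1.5,0,-0.6,0,0,2,0,-0.6,0,0,2,0,-0.6,0,0,1,0,-0.6,0,0,0.3,0,-0.6,0,0,0,0,-0.6,0,0,0,0,-0.6,0,0,0,0]'

```text
clock: 14.67
position: [0.6496, -0.0063, 0.0644]
tool_rot: [3.14, -0.0, 1.455]
force: [0.2, -0.5, -2.3]
grip_width: 0.0469
```

```bash
python3 st.py wrist w11; python3 st.py scene s11; python3 - <<'E'
import cv2
a=cv2.imread("pics/s11.png")[200:290,280:400];cv2.imwrite("pics/s11d.png",cv2.resize(a,None,fx=6,fy=6))
E
```

```text
t 14.6667 pos [ 0.6496 -0.0063  0.0644] fix [0.0953 0.0545] yawerr deg -0.02565695572972034 rp [ 3.1401 -0.0002] F [ 0.2235 -0.5109 -2.3356] fixF [0.3, -0.5] w 0.0469112405205477
t 14.7167 pos [ 0.6496 -0.0062  0.0644] fix [0.0952 0.0546] yawerr deg -0.020451763363823167 rp [ 3.1401 -0.0002] F [ 0.1891  0.6207 -1.9842] fixF [0.1, 0.6] w 0.04752445184661518
```

View pics/w11.png

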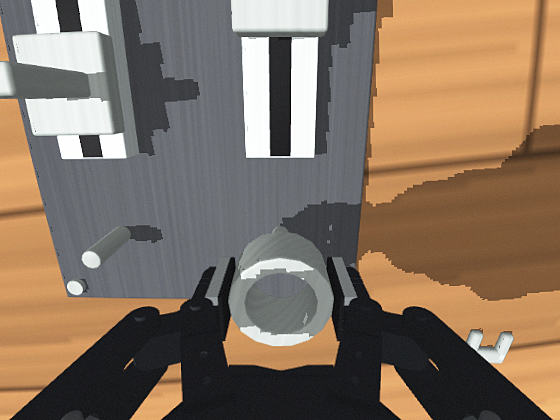

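View pics/s11d.png

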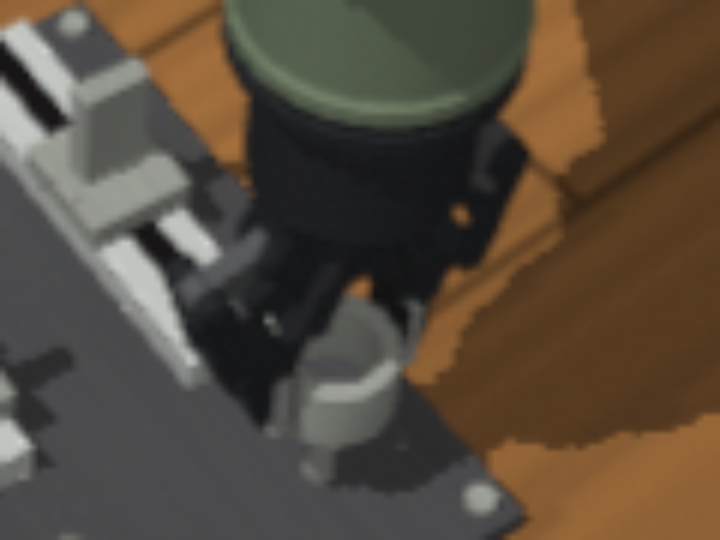

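The ring is above the stud, with the stud's foot visible under it. Lowering slowly while watching the force.

>>> carry_out --deltas '[-0.6,0,0,0.5,0,-0.6,0,0,0.5,0,-0.6,0,0,0.5,0,-0.6,0,0,0.5,0,-0.6,0,0,0,0]'

```text
clock: 15.18
position: [0.6483, -0.0061, 0.0419]
tool_rot: [-3.14, 0.0, 1.456]
force: [-1.0, 0.3, -1.7]
grip_width: 0.047
```

```bash
python3 st.py wrist w12; python3 - <<'E'
import cv2
a=cv2.imread("pics/w12.png")[200:360,180:400];cv2.imwrite("pics/w12c.png",cv2.resize(a,None,fx=3.3,fy=3.3))
E
```

```text
t 15.1833 pos [ 0.6483 -0.0061  0.0419] fix [0.0939 0.0545] yawerr deg -0.010459129694491013 rp [-3.1398  0.0003] F [-1.017   0.2696 -1.6857] fixF [-1.0, 0.2] w 0.046996480452938916
```

View pics/w12c.png

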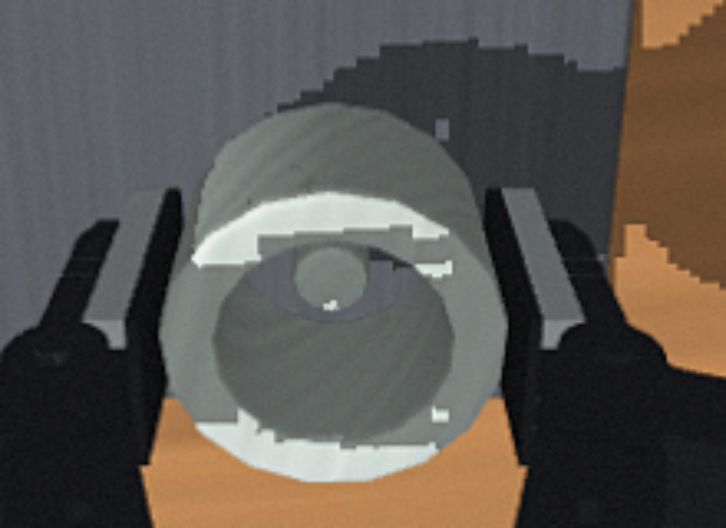

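The stud shows inside the ring's hole, centred. Continuing down.

>>> carry_out --deltas '[-0.6,0,0,0.5,0,-0.6,0,0,0.5,0,-0.6,0,0,0.5,0,-0.6,0,0,0.5,0,-0.6,0,0,0.3,0,-0.6,0,0,0.2,0,-0.6,0,0,0,0]'

```text
clock: 15.82
position: [0.6488, -0.0062, 0.0178]
tool_rot: [-3.141, 0.0, 1.455]
force: [-0.4, -0.6, -2.5]
grip_width: 0.0472
```

>>> carry_out --deltas '[-0.6,0,0,0.1,0,-0.6,0,0,0.1,0,-0.6,0,0,0,0]'

```text
clock: 16.07
position: [0.649, -0.0062, 0.0163]
tool_rot: [3.142, -0.0, 1.455]
force: [-0.9, -1.3, -2.6]
grip_width: 0.0469
```

>>> carry_out --deltas '[-0.6,0,0,0.1,0,-0.6,0,0,0.1,0,-0.6,0,0,0,0]'

```text
clock: 16.32
position: [0.6489, -0.0062, 0.0142]
tool_rot: [-3.142, 0.0, 1.455]
force: [-0.5, 0.3, -2.6]
grip_width: 0.0471
```

>>> carry_out --deltas '[-0.6,0,0,0.1,0,-0.6,0,0,0,0]'

```text
clock: 16.48
position: [0.6491, -0.0062, 0.0138]
tool_rot: [3.141, -0.0, 1.455]
force: [-3.3, 0.9, 6.8]
grip_width: 0.0472
```

Contact: the ring sits on the plate. Release and lift clear.

>>> carry_out --deltas '[0.3,0,0,0,0,0.6,0,0,0,0,0.6,0,0,0,0,0.6,0,0,0,0,0.6,0,0,-0.5,0,0.6,0,0,-1.5,0,0.6,0,0,-3,0,0.6,0,0,-3,0,0.6,0,0,-3,0,0.6,0,0,-3,0,0.6,0,0,0,0]'

```text
clock: 17.4
position: [0.6517, -0.0064, 0.1606]
tool_rot: [3.133, -0.002, 1.455]
force: [0.0, 0.3, -0.2]
grip_width: 0.0684
```

```bash
python3 st.py wrist w13; python3 st.py scene s13; python3 - <<'E'
import cv2
a=cv2.imread("pics/s13.png")[180:340,200:400];cv2.imwrite("pics/s13d.png",cv2.resize(a,None,fx=3.7,fy=3.7))
E
```

```text
t 17.4 pos [ 0.6517 -0.0064  0.1606] fix [0.0973 0.0546] yawerr deg -0.04485288748430438 rp [ 3.133  -0.0015] F [ 0.006   0.2572 -0.1784] fixF [-0.0, 0.3] w 0.06841836313149098
t 17.45 pos [ 0.6507 -0.0062  0.1578] fix [0.0963 0.0547] yawerr deg -0.02726943866668258 rp [ 3.1356 -0.0012] F [-0.7498 -0.0002 -0.9975] fixF [-0.7, -0.1] w 0.06838271788233063
```

View pics/w13.png

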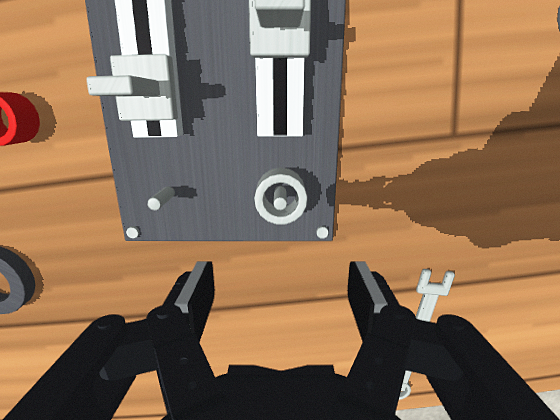

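View pics/s13d.png

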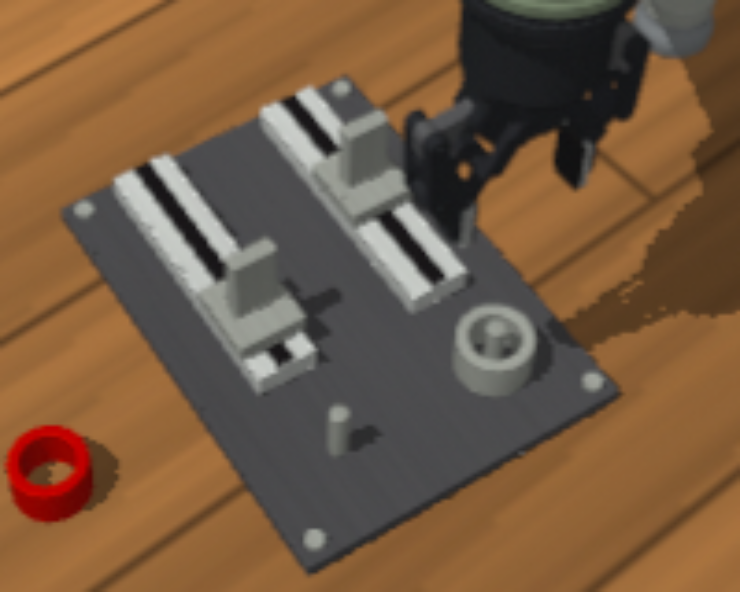

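The ring is flat around the left stud. I'll check both travels against the model in the scene picture before handing in.

```bash
python3 - <<'E'
from fit import W,cs; from h import *
P=[.5492,-.0511,-.1155];im=cv2.imread("pics/s13.png")[180:340,200:400];im=cv2.resize(im,None,fx=3.7,fy=3.7)
for s,tr in((1,.052),(-1,.1)):
    X=-.1+tr
    for z,a,b in((.095,.006,.015),(.045,.025,.023)):
        q=(proj(cs,W(P,[(X+a*i,s*.055+b*j,z) for i,j in((-1,-1),(-1,1),(1,1),(1,-1))]))-[200,180]+.5)*3.7-.5
        cv2.polylines(im,[np.round(q*16).astype(np.int32)],True,(0,255,0),1,cv2.LINE_AA,4)
cv2.imwrite("pics/chk.png",im)
E
```

```text
(no output)
```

View pics/chk.png

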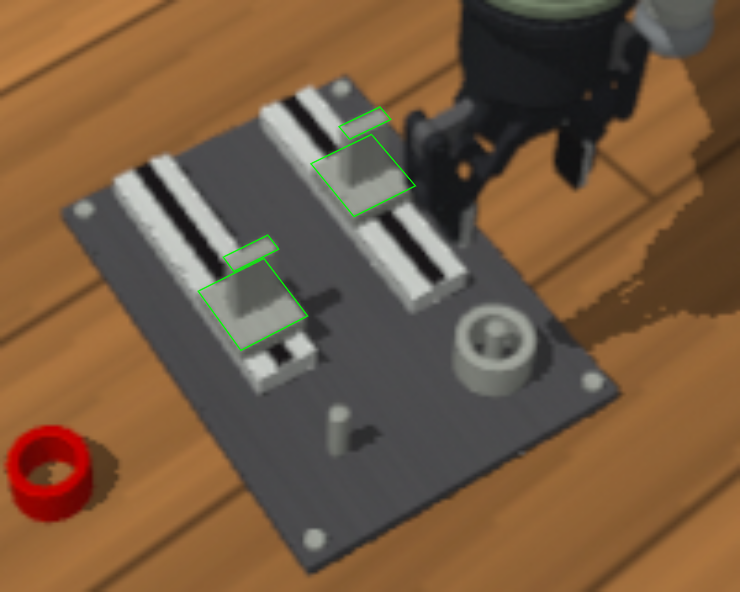

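Both outlines match (left 0.052, right 0.100). Handing in.

```bash
python3 -c "
from workcell import job
print(job.job_done())"
```

```text
the job is handed in; nothing more can be done
None
```

The job is handed in at about 17.5 s of the allowed 54 s. No verdict was reported.

- **Slides:** I pushed the left carriage first. It stopped hard at about 0.052 m, so the left slide is the one that binds. I then pushed the right carriage to its far stop at 0.100 m. In the last scene picture, outlines drawn for those two travels match both carriages.
- **Ring:** I put the grey ring over the left stud, lowered it until it touched the plate, let go and lifted clear. The last wrist and scene pictures show it flat around the stud with the gripper well away. The coloured look-alikes were not touched.

**Checks that disagreed or ran high:**
- The wrist camera's calibration differed from the two fixed cameras by about 3–5 mm sideways. I corrected the ring's position by 3 mm before lowering it.
- At the left slide's hard stop the wrist read about 44 N forward and 36 N up, taken on the fingertips. That is above the suggested 8–15 N push but under the 120 N wrist limit. I backed off at once. The 40 N limit is for the arm and the gripper's body, which did not appear to touch anything.

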